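# Carry the loaded collet tray to the vibrating table and clamp it under the wing nut

### The arm

A 6-joint arm with a two-finger parallel gripper is mounted at the origin on a cart in front of the work surface, level with it; the furniture and walls round the work are solid. World frame = base frame: x ahead of the robot, y to its left, z up, the work surface at z = 0. Lengths are in mm, angles in rad, forces in N, time in s.
With the tool pointing down it reaches from about 350 to 875 mm from the base axis. Payload 4.2 kg.
Tool frame: the origin (TCP) lies at the very end of the fingers, on their centre line; the grasp point (between the pads) lies 19 mm behind it; z points along the fingers, y is the line along which they close (so a half turn about z gives the same grasp; the last joint's range is limited). The gripper opens to 85 mm and grips with 20 to 120 N. Pads are 22 mm wide; open, the fingers measure 114 mm over their backs; the gripper's body (76 mm by 85 mm) begins 54 mm behind the grasp point. The pads swing forward as they close: fully open they stand 13 mm farther back than shut.
Start: joints at [-1.002, 0.385, 0.008, 0, -1.194, -0.259], TCP at [190.558, -595.22, 231.312] pointing down, gripper open.
Joint ranges: [-3.14, 3.14], [-1.21, 2.06], [-1.07, 1.41], [-3.16, 2.05], [-2.99, -0.16], [-3.1, 3.1]. Speed limits (rad/s): [2.79, 2.79, 3.14, 3.14, 3.14, 3.14].

### API

Orientations are given as a unit quaternion [x, y, z, w].
In Python, from bench import arm, optics gives the robot as it stands. The module is installed in compiled form; this text tells all that it offers.
- The arm moves only by the tool step_arm, never from a script. Its argument "motion" is a list of rows, each an object with "dr": the turn, a rotation vector about the tool's x, y, z in units of 8 degrees (1.0 is 8 degrees), a list of three; "slide": the shift along the tool's x, y, z in mm, a list of three; "jaw": the finger opening in mm, from 0 to 85.4. A call has exactly 8 rows; each row is the pose to reach, as a shift and turn from the pose commanded when the call began, along the tool's axes at that moment; what a row does not reach only later rows make up. A row lasts 1/8 s, in which the tool goes at most 62.5 mm and 10.7 degrees, less where a joint would pass 70% of its speed; a pose out of reach is approached as far as the arm can. A call with a gripper value outside its range is refused whole. The fingers move at their own pace and stop on an object; the grip force is fixed at half the most. Time passes only in rows, so rows that repeat a pose let the fingers close, or fill a call up. It gives the time, the measured TCP pose, the force, the opening and the grip force at its end, in the units of the state.
- arm.read_state(): the state, without advancing time (a new reading comes with each control period).
- optics.get_image(name): name is "side" or "top"; returns the picture (480x640x3 uint8, blue, green, red); there is no depth.
- optics.camera_info(name): a dict with "camera_matrix" (3x3 intrinsics, pixels), "view" (4x4, takes a point from world to camera coordinates). Camera axes: x right, y up, looking along -z (the intrinsics and any distortion apply to the point x, -y, -z); pixel columns grow to the right and rows downward; lengths in mm; the calibration is good to about 2 mm. A picture is of the moment at which its call begins. camera_info takes no time and is no camera call.
- arm.job_done(): hands the job in; it is judged then, once.
The state is a dict: "clock": time; "joints": joint angles; "joint_vel": joint speeds; "joint_efforts": joint torques, N m; "position": TCP position; "ee_rot": TCP orientation; "contact_force": force on the tool from outside, world axes, zero at the start; "wrist_torque": the same for the moment, N m; "gripper_width": finger opening in mm; "grasp_force": force on a finger pad.
Only numpy, scipy, OpenCV 4.12 (cv2) and the standard library are available. Lean on these libraries where they do the work, as an engineer would, in place of code of your own. Each camera call takes 0.05 s, during which the arm holds its last target. There are 200 camera calls.

### The job

Lift the parts tray by its bridge handle and carry it, level, across the vice to the blue vibrating table; set it on the deck between the rails and slide it fully home so that the slot in its lug straddles the stud under the raised red wing nut. Then spin the wing nut down, regrasping as needed, until it is snug on the lug and holds the tray. The collets and the flange must still be standing in the tray, and everything else on the bench stays where it is.

Things in the scene. Friction and masses are not known exactly. Their poses are not given: they have to be found in the camera images.
- tray: Open parts tray of grey-painted cast metal, 150 (x) x 112 (y) x 30 mm, walls and floor 4 mm; bridge handle across its middle, slotted lug at its +x end. Origin: centre of its underside, z up. 0.3 kg, loaded about 0.9 kg; load and so balance vary. The parts in it stand loose and shift or fall if it is tipped, jerked or dropped.
- handle (a point): Middle of the tray's black handle bar, 80 mm above the tray's underside, over its centre; axes as the tray. The bar runs along y, 100 mm long, 12 mm thick (x), 14 mm high, flat sides: grip it firmly (30 N or more) near the middle, closing along the tray's x. The parts below it reach 39 mm above the tray's underside.
- slot (a point): Point 93 mm from the tray's centre along its +x, 30 mm above its underside; axes as the tray. It lies on the stud's axis when the tray is fully home. The lug round it is 42 mm wide (51 mm at its flared tips), 30 mm high and ends 114 mm from the tray's centre; its slot, open to +x, is 13 mm wide, flared to about 28 mm at the mouth, and closed 89 mm from the tray's centre.
- shaker: Vibrating table, fixed: blue housing, aluminium deck 156 mm wide (y) from x = -141 to +121 mm, 60 mm above the bench. Origin: on the bench under the deck, z up, +x towards the stud. Two steel rails along x (x = -135 to +45 mm) stand 12 mm above the deck, 130 mm apart: the tray (120 mm over its handle's feet, 112 mm below them) goes between them.
- stud (a point): Point on the axis of the upright 8 mm stud on the deck's middle line, x = 85 mm from the shaker's origin, 30 mm above the deck: the height of the lug's upper face when the tray stands on the deck. Axes as the shaker. The stud ends 31 mm above this point, inside the nut.
- wing_nut: Red wing nut that always stays on the stud. Origin: centre of its underside, z up, x along the wings. Below 12 mm a hub and the washer foot. Quick thread: clockwise from above screws it down, 2 mm per rad. At the start its underside is 4 to 6 mm above the lug's height, so the lug passes under it. It stays where it is left.
- nut_grip (a point): Grip point between the nut's wings, 33 mm above its underside, axes as the nut. The wings form a flat paddle 12 mm thick (y), 48 mm long (x), 12 to 46 mm above the underside: pinch it across y, or along x on the upright wing ends. It turns freely at about 0.045 N m; once the foot bears on the lug the torque climbs 0.002 N m per newton of clamping, within tenths of a rad; 0.12 N m is snug.
- clamp_foot: Round steel washer foot under the wing nut, 27 mm across, 3.5 mm thick; it rides up and down with the nut without turning and is what presses on the lug. Origin: centre of its underside, on the stud's axis (the same point as the nut's).
- flange: Turned steel flange standing in the -x half of the tray, 64 mm across, 35 mm high. Origin: centre of its underside. About 0.34 kg, varies.
- machine_vice: Machine vice, fixed on the bench between the tray and the vibrating table: 100 (x) x 357 (y) x 112 mm high. Origin: on the bench, about its middle. Carry the tray over it.
- capstan_unit: Green tailstock, fixed on the bench behind the vice, 321 mm high; the black knobs of its capstan reach 95 mm forward (-x) of its origin and 105 mm to the right (-y), from 80 to 321 mm above the bench. Origin: on the bench, in its base. Keep the tray and the gripper clear of it.
- collet_0: Steel spring collet standing loose, nose down, in a hole of the 12 mm high blue rack in the +x half of the tray, 29 mm across, 32 mm high, 0.07 kg. Origin: centre of its underside, z up.
- collet_1: Steel spring collet standing loose, nose down, in a hole of the 12 mm high blue rack in the +x half of the tray, 29 mm across, 32 mm high, 0.07 kg. Origin: centre of its underside, z up.
- collet_2: Steel spring collet standing loose, nose down, in a hole of the 12 mm high blue rack in the +x half of the tray, 29 mm across, 32 mm high, 0.07 kg. Origin: centre of its underside, z up.
- hammer: Bystander: hammer with a wooden handle, 282 x 95 x 24 mm. Origin: centre of its underside; its length along y. Leave it alone.
- file: Bystander: flat file with a wooden handle, 280 x 24 x 24 mm. Origin: centre of its underside; its length along y. Leave it alone.
- hex_key_0: Bystander: dark hex key, 114 x 32 x 7 mm. Origin: centre of its underside; its length along y. Leave it alone.
- hex_key_1: Bystander: dark hex key, 88 x 32 x 6 mm. Origin: centre of its underside; its length along y. Leave it alone.
- spanner_17: Bystander: steel spanner, 186 x 30 x 8 mm. Origin: centre of its underside; its length along y. Leave it alone.
- screwdriver_yellow: Bystander: screwdriver with a yellow handle, 170 x 27 x 26 mm. Origin: centre of its underside; its length along y. Leave it alone.
- marker: Bystander: white and red paint marker, 128 x 14 x 14 mm. Origin: centre of its underside; its length along y. Leave it alone.
Not all that is in view belongs to the job. There is more than one size of the flange; the one meant has the size given above.

How it is judged (in metres and radians):
On the way, in this order (a step that is already met when the one before it is completed fails the run):
1. The tray is lifted clear of the bench, level (height (world z) of tray above 0.06 m and angle between tray's own z axis and vertical below 0.15 rad), for 0.3 s.
2. The tray stands on the deck with its slot fully home round the stud (horizontal distance between slot and stud below 0.006 m and z of slot in the frame of stud between -0.004 and 0.004 m and angle between the x axis of tray and the x axis of shaker, either way round below 0.12 rad), for 0.2 s.
3. The wing nut is snug on the lug (contact force between clamp_foot and tray above 8 N), for 0.3 s.
At the end, for the whole second after the job is handed in: Tray level on the deck (3.5 degrees), its slot within 6 mm of fully home at the stud, in line with the deck within 7 degrees; the wing nut presses on the lug with over 8 N; flange and collets stand upright (17 degrees) on the tray's floor (all of step 2 and angle between tray's own z axis and vertical below 0.06 rad and contact force between clamp_foot and tray above 8 N and linear speed of tray below 0.02 m/s and angle between each of flange, collet_0, collet_1, collet_2's own z axis and vertical below 0.3 rad and z of flange in the frame of tray between -0.005 and 0.012 m and horizontal distance between each of flange, collet_0, collet_1, collet_2 and tray below 0.085 m and z of collet_0 in the frame of tray between -0.005 and 0.012 m and z of collet_1 in the frame of tray between -0.005 and 0.012 m and z of collet_2 in the frame of tray between -0.005 and 0.012 m); the robot touches nothing.
It fails at once if The tray is tipped by more than 12 degrees (angle between tray's own z axis and vertical above 0.21 rad).
It fails at once if A collet or the flange falls over (angle between any of flange, collet_0, collet_1, collet_2's own z axis and vertical above 0.6 rad).
It fails at once if A bystander is moved by more than 30 mm (distance of any of hammer, file, hex_key_0, hex_key_1, spanner_17, screwdriver_yellow, marker from where it was at the start of the episode above 0.03 m).
It also fails if it takes over 70 s, if anything falls off the work surface, if the arm or the gripper's body presses on something with over 40 N, if the wrist force passes 120 N, or if a joint passes its speed limit or range.

## Working session

There is one attempt and no reset: what is moved stays moved. The work goes in short steps, Python scripts to look and compute and a tool call to move; the robot and the scene stay as the last step left them, time stands still between calls to the robot, and variables do not carry over. Pictures are saved under pics/ and viewed, at most 10 in all, crops included, and the job is handed in when it is done.

Besides the shell and the picture viewer there is one more tool, called after "Emit:" as name([rows], argument=value, ...), one row to a line, values as JSON. step_arm: Moves the arm, as the interface text tells. Its arguments: {"type":"object","properties":{"motion":{"type":"array","items":{"type":"object","properties":{"dr":{"type":"array","items":{"type":"number"}},"slide":{"type":"array","items":{"type":"number"}},"jaw":{"type":"number"}}}}},"required":["motion"]}

```bash
mkdir -p pics
cat > h.py <<'E'
import numpy as np, cv2
from bench import arm, optics
def P(cam,X):
    i=optics.camera_info(cam);K=np.array(i["camera_matrix"]);V=np.array(i["view"])
    c=V[:3,:3]@np.array(X,float)+V[:3,3];c=c*[1,-1,-1];u=K@c;return u[:2]/u[2]
def ray(cam,uv):
    i=optics.camera_info(cam);K=np.array(i["camera_matrix"]);V=np.array(i["view"])
    d=np.linalg.inv(K)@[uv[0],uv[1],1];d=V[:3,:3].T@(d*[1,-1,-1]);o=-V[:3,:3].T@V[:3,3];return o,d/np.linalg.norm(d)
def onz(cam,uv,z):
    o,d=ray(cam,uv);return o+d*(z-o[2])/d[2]
def two(a,b):
    o1,d1=ray("top",a);o2,d2=ray("side",b)
    s=np.linalg.lstsq(np.c_[d1,-d2],o2-o1,rcond=None)[0];p=o1+d1*s[0];q=o2+d2*s[1];return (p+q)/2,np.linalg.norm(p-q)
E
python3 - <<'E'
from h import *
for c in("top","side"):
    cv2.imwrite(f"pics/{c}0.png",optics.get_image(c)); i=optics.camera_info(c);print(c,i, ray(c,(320,240)))
s=arm.read_state();print(s)
E
```

```text
top {'camera_matrix': array([[596.79407848,   0.        , 317.11448624],
       [  0.        , 596.79407848, 244.10912763],
       [  0.        ,   0.        ,   1.        ]]), 'view': array([[-2.03844786e-02, -9.99640446e-01, -1.74198576e-02,
        -1.37680716e+02],
       [ 9.80676546e-01, -2.33825125e-02,  1.94233803e-01,
        -5.62894298e+02],
       [-1.94571285e-01, -1.31238910e-02,  9.80800580e-01,
        -1.58177441e+03],
       [ 0.00000000e+00,  0.00000000e+00,  0.00000000e+00,
         1.00000000e+00]])} (array([ 241.44280716, -171.55212983, 1658.33997745]), array([ 0.20121789,  0.00812932, -0.97951277]))
side {'camera_matrix': array([[434.55259578,   0.        , 315.23795273],
       [  0.        , 434.55259578, 243.49437183],
       [  0.        ,   0.        ,   1.        ]]), 'view': array([[ 8.20513686e-01,  5.71314400e-01,  1.88983270e-02,
        -3.70321149e+02],
       [-3.36096248e-01,  4.55426821e-01,  8.24394155e-01,
         1.86323860e+02],
       [ 4.62381447e-01, -6.82778344e-01,  5.65700566e-01,
        -1.54976933e+03],
       [ 0.00000000e+00,  0.0
[... 183 characters left out ...]
': array([-1.00243440e+00,  3.85530788e-01,  6.77259191e-03, -4.44966978e-04,
       -1.19401598e+00, -2.58579800e-01]), 'joint_vel': array([ 0.00101628, -0.00247939,  0.00333246,  0.0007187 , -0.00042717,
       -0.00051541]), 'joint_efforts': array([-1.29450964e-03, -3.93318093e+01,  1.88928777e+01,  4.19799507e+00,
       -2.61305177e-03,  3.13653636e-06]), 'position': array([ 190.3810688 , -594.75255971,  230.30258849]), 'ee_rot': array([-1.54191307e-01,  9.88040495e-01,  9.88678239e-04, -2.07970317e-04]), 'contact_force': array([-0.30873972, -0.76413318,  0.32915065]), 'wrist_torque': array([-0.00445029, -0.03410526, -0.07285006]), 'grasp_force': 0.0, 'gripper_width': 85.13836745163914}
```

View pics/top0.png

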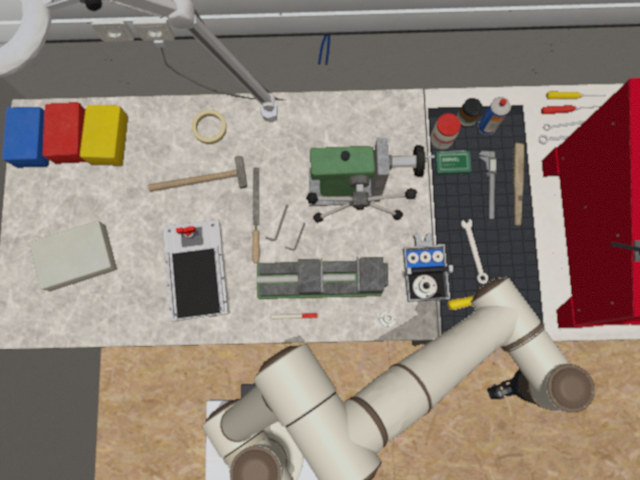

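View pics/side0.png

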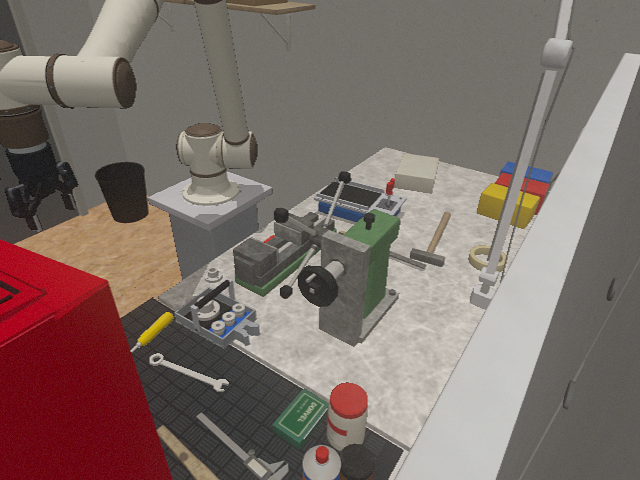

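The top view shows the tray at about (427,272) with its lug up at (423,240). The shaker deck is at (197,275) and the red nut at (187,231). In the side view the tray is at (215,310) and the nut at (390,187). Next I'll view enlarged crops of each.

Run:
```python
from h import *
t=cv2.imread("pics/top0.png");s=cv2.imread("pics/side0.png")
def cr(im,x,y,w,h):return cv2.resize(im[y:y+h,x:x+w],(400,300),interpolation=cv2.INTER_CUBIC)
# each crop scale x4: 100x75 ; shaker 133x100 scale 3
m=np.vstack([np.hstack([cr(t,380,232,100,75),cr(s,170,265,100,75)]),np.hstack([cr(t,130,220,133,100),cr(s,305,155,133,100)])])
cv2.imwrite("pics/crop.png",m)
for n,u,z in [("handle",(427,270),80),("nut",(187,231),110),("lug",(423,238),30),("deckbl",(174,316),60),("deckbr",(227,312),60)]:print(n,onz("top",u,z).round())
```

```text
handle [ 477. -442.   80.]
nut [593. 195. 110.]
lug [ 575. -444.   30.]
deckbl [371. 237.  60.]
deckbr [379.  95.  60.]
```

View pics/crop.png

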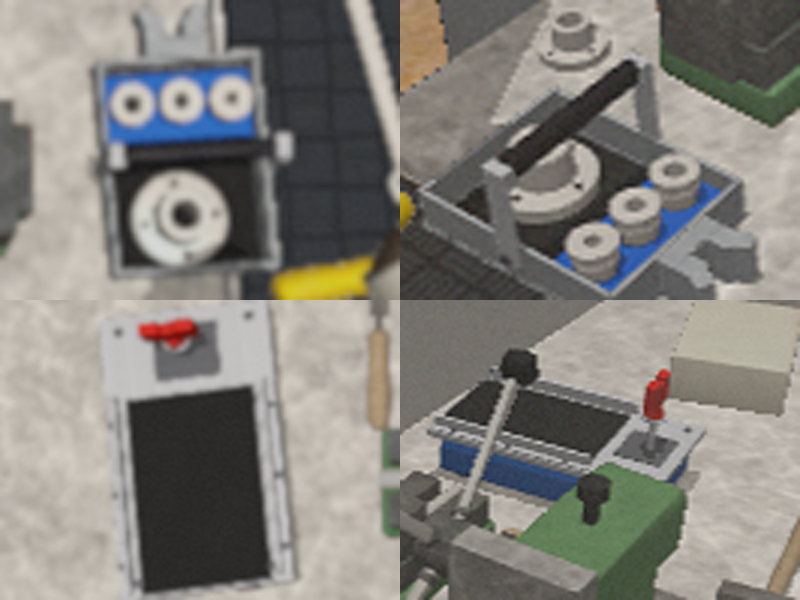

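The crops show four things clearly:
- The tray rim corners.
- The handle posts, at crop (118,155) and (284,147) in the top view and (497,172) and (645,65) in the side view.
- The deck corners.
- The red nut, with its wings roughly along world y.

Run:
```python
from h import *
T=lambda x,y:(380+x/4,232+y/4); S=lambda x,y:(170+(x-400)/4,265+y/4); D=lambda x,y:(130+x*.3325,220+(y-300)/3); 
print("postL",two(T(118,150),S(645,62)));print("postR",two(T(284,142),S(497,168)))
c=[onz("top",T(*p),30) for p in[(95,62),(262,52),(280,268),(110,277)]]
print("rim",np.round(c),np.mean(c,0)); f=(c[0]+c[1]-c[2]-c[3]);print("yaw",np.arctan2(f[1],f[0]),np.linalg.norm(f)/2); g=c[0]+c[3]-c[1]-c[2];print("yawy",np.arctan2(-g[0],g[1]),np.linalg.norm(g)/2)
c=[onz("top",D(*p),60) for p in[(100,318),(263,305),(297,580),(132,597)]]
print("deck",np.round(c)); f=(c[0]+c[1]-c[2]-c[3]);print("yaw",np.arctan2(f[1],f[0]),np.linalg.norm(f)/2);g=c[0]+c[3]-c[1]-c[2];print("yawy",np.arctan2(-g[0],g[1]),np.linalg.norm(g)/2)
yaw=np.arctan2(f[1],f[0]);m=np.mean(c,0);o=m+10*np.array([np.cos(yaw),np.sin(yaw),0]);print("origin",o,"stud",o+85*np.array([np.cos(yaw),np.sin(yaw),0]))
b={}
for n,roi in(("top",(160,215,220,250)),("side",(370,165,410,230))):
    im=cv2.imread(f"pics/{n}0.png").astype(int);mk=np.zeros(im.shape[:2],bool);x0,y0,x1,y1=roi
    mk[y0:y1,x0:x1]=((im[...,2]>110)&(im[...,1]<80)&(im[...,0]<80))[y0:y1,x0:x1]
    v,u=np.nonzero(mk);b[n]=(u.mean(),v.mean());print(n,b[n],u.min(),u.max(),v.min(),v.max(),len(u))
    if n=="top":print(cv2.minAreaRect(np.c_[u,v].astype(np.float32)))
print("nut",two(b["top"],b["side"]))
# foot contact point of slot in lug
print("lug notch",onz("top",T(175,52),30))
```

```text
postL (array([ 481.18203184, -392.98837298,   82.26010011]), np.float64(5.5210166330673545))
postR (array([ 482.4581212 , -504.53796154,   83.54654715]), np.float64(1.5918035803437791))
rim [[ 549. -390.   30.]
 [ 553. -505.   30.]
 [ 404. -508.   30.]
 [ 400. -393.   30.]] [ 476.56661337 -448.97437214   30.        ]
yaw 0.01960875093684811 149.5429358156493
yawy 0.03402554777759503 115.74399758714034
deck [[620. 273.  60.]
 [628. 124.  60.]
 [375.  90.  60.]
 [363. 237.  60.]]
yaw 0.13595935318276547 256.8713125334228
yawy 0.06900753461801791 148.79470511605308
origin [506.54658989 182.40615451  60.        ] stud [590.76218912 193.92712874  60.        ]
top (np.float64(185.90526315789472), np.float64(230.32631578947368)) 177 194 227 235 95
((185.5, 231.0), (8.0, 17.0), 90.0)
side (np.float64(389.6588235294118), np.float64(186.6235294117647)) 386 394 178 194 85
nut (array([592.13529479, 195.99538339, 120.1284675 ]), np.float64(0.045948710339888586))
lug notch [ 554.90810814 -445.2975853    30.        ]
```

```bash
cat >> h.py <<'E'
from scipy.spatial.transform import Rotation as R
def go(p,yaw):
    """slide mm, dr (8deg units) from the measured pose to TCP p, tool down, tool y at world angle yaw"""
    s=arm.read_state();r=R.from_quat(s["ee_rot"]);y=np.array([np.cos(yaw),np.sin(yaw),0]);z=np.array([0,0,-1.]);x=np.cross(y,z)
    g=R.from_matrix(np.c_[x,y,z]);print("slide",(r.inv().apply(np.array(p)-s["position"])).round(1),"dr",((r.inv()*g).as_rotvec(degrees=True)/8).round(2),"pos",s["position"].round(1),"t",s["clock"])
E
python3 - <<'E'
from h import *
go((480,-449,180),np.pi+.027)
for u in[(318,217),(397,214),(312,198),(361,200)]:print(u,onz("top",u,100).round(),onz("top",u,300).round())
im=cv2.imread("pics/top0.png");h=im[235:320,165:230].max(2)
mk=(h<70).astype(np.uint8);mk=cv2.morphologyEx(mk,cv2.MORPH_OPEN,np.ones((5,5),np.uint8));c=max(cv2.findContours(mk,0,2)[0],key=cv2.contourArea).reshape(-1,2)+[165,235]
w=np.array([onz("top",p,60)[:2] for p in c]).astype(np.float32);print(cv2.minAreaRect(w))
E
```

```text
slide [-320.3   50.5   50.4] dr [ 0.01  0.01 -9.23] pos [ 190.4 -594.8  230.3] t 0.1
(318, 217) [ 625. -155.  100.] [ 576. -157.  300.]
(397, 214) [ 628. -367.  100.] [ 578. -342.  300.]
(312, 198) [ 678. -139.  100.] [ 622. -144.  300.]
(361, 200) [ 669. -272.  100.] [ 614. -259.  300.]
((460.4844665527344, 181.28945922851562), (172.68397521972656, 111.10332489013672), 6.2050981521606445)
```

Emit:
step_arm([
  {"slide": [-20,3,3],"dr": [0,0,-1.0],"jaw": 85},
  {"slide": [-65,10,10],"dr": [0,0,-2.2],"jaw": 85},
  {"slide": [-115,18,18],"dr": [0,0,-3.5],"jaw": 85},
  {"slide": [-165,26,26],"dr": [0,0,-4.8],"jaw": 85},
  {"slide": [-215,34,34],"dr": [0,0,-6.1],"jaw": 85},
  {"slide": [-265,42,42],"dr": [0,0,-7.4],"jaw": 85},
  {"slide": [-305,48,48],"dr": [0,0,-8.6],"jaw": 85},
  {"slide": [-320,50.5,50],"dr": [0,0,-9.2],"jaw": 85},
])

```text
clock: 1.1
position: [481.6, -447.8, 179.8]
ee_rot: [0.717, -0.697, -0.001, 0.0]
contact_force: [0.3, 0.3, 0.0]
gripper_width: 85.2
grasp_force: 0.0
```

Run:
```python
from h import *
go((480,-449,61),np.pi+.027)
a=optics.get_image("top")[215:325,370:490];b=optics.get_image("side")[230:350,140:270]
cv2.imwrite("pics/g.png",np.hstack([cv2.resize(a,(400,400)),cv2.resize(b,(400,400))]))
```

```text
slide [  1.3   1.5 118.8] dr [0.01 0.01 0.02] pos [ 481.6 -447.8  179.8] t 1.1
```

View pics/g.png

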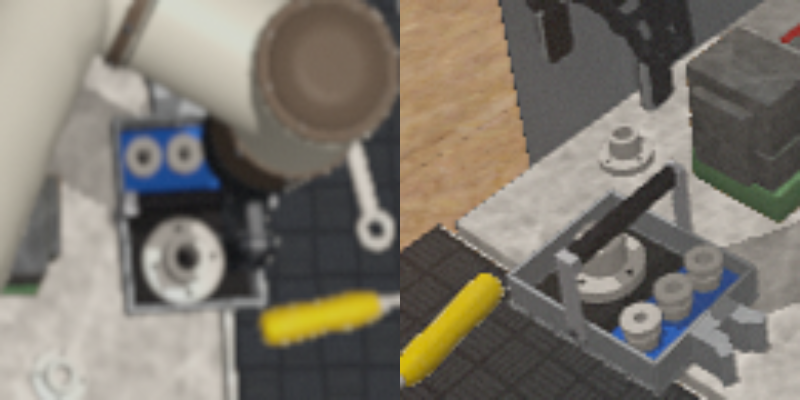

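The gripper is open above the handle and aligned. Now descending.

Emit:
step_arm([
  {"slide": [1.3,1.5,20],"dr": [0,0,0],"jaw": 85},
  {"slide": [1.3,1.5,45],"dr": [0,0,0],"jaw": 85},
  {"slide": [1.3,1.5,70],"dr": [0,0,0],"jaw": 85},
  {"slide": [1.3,1.5,95],"dr": [0,0,0],"jaw": 85},
  {"slide": [1.3,1.5,112],"dr": [0,0,0],"jaw": 85},
  {"slide": [1.3,1.5,118],"dr": [0,0,0],"jaw": 85},
  {"slide": [1.3,1.5,118],"dr": [0,0,0],"jaw": 50},
  {"slide": [1.3,1.5,118],"dr": [0,0,0],"jaw": 40},
])

```text
clock: 2.2
position: [479.0, -451.3, 64.4]
ee_rot: [0.715, -0.699, 0.001, -0.0]
contact_force: [0.2, 1.3, 0.1]
gripper_width: 51.2
grasp_force: 0.0
```

Emit:
step_arm([
  {"slide": [0,0,0],"dr": [0,0,0],"jaw": 30},
  {"slide": [0,0,0],"dr": [0,0,0],"jaw": 24},
  {"slide": [0,0,0],"dr": [0,0,0],"jaw": 18},
  {"slide": [0,0,0],"dr": [0,0,0],"jaw": 12},
  {"slide": [0,0,0],"dr": [0,0,0],"jaw": 6},
  {"slide": [0,0,0],"dr": [0,0,0],"jaw": 0},
  {"slide": [0,0,0],"dr": [0,0,0],"jaw": 0},
  {"slide": [0,0,0],"dr": [0,0,0],"jaw": 0},
])

```text
clock: 3.2
position: [479.8, -451.2, 63.9]
ee_rot: [0.716, -0.699, 0.001, -0.0]
contact_force: [5.3, -0.4, 0.9]
gripper_width: 10.4
grasp_force: 59.2
```

Run:
```python
from h import *
s=arm.read_state();print(s["contact_force"],s["wrist_torque"],s["joints"]);go((480,-449,61),np.pi+.027)
```

```text
[ 5.28474731 -0.4214318   0.90685633] [ 0.12276047 -1.39265582  0.03344269] [-5.09663332e-01  5.87834809e-01 -1.04032600e-01 -2.27076725e-05
 -8.75827600e-01  5.33835031e-01]
slide [-2.2 -0.2  2.9] dr [-0.02 -0.01 -0.02] pos [ 479.8 -451.2   63.9] t 3.2
```

Emit:
step_arm([
  {"slide": [0,0,-2],"dr": [0,0,0],"jaw": 0},
  {"slide": [0,0,-6],"dr": [0,0,0],"jaw": 0},
  {"slide": [0,0,-13],"dr": [0,0,0],"jaw": 0},
  {"slide": [0,0,-22],"dr": [0,0,0],"jaw": 0},
  {"slide": [0,0,-31],"dr": [0,0,0],"jaw": 0},
  {"slide": [0,0,-38],"dr": [0,0,0],"jaw": 0},
  {"slide": [0,0,-43],"dr": [0,0,0],"jaw": 0},
  {"slide": [0,0,-45],"dr": [0,0,0],"jaw": 0},
])

```text
clock: 4.2
position: [478.6, -450.9, 108.8]
ee_rot: [0.715, -0.699, 0.0, -0.0]
contact_force: [0.1, 0.4, -9.7]
gripper_width: 11.3
grasp_force: 58.4
```

Run:
```python
from h import *
s=arm.read_state();print(s["contact_force"],s["wrist_torque"]);go((430,-400,230),np.pi+.027)
b=optics.get_image("side")[210:330,120:280]
cv2.imwrite("pics/l.png",cv2.resize(b,(800,600),interpolation=2))
```

```text
[ 0.06536654  0.36205895 -9.68174154] [ 0.00073304 -0.01005543  0.00485614]
slide [ -52.    47.3 -121.2] dr [-0.   -0.   -0.02] pos [ 478.6 -450.9  108.8] t 4.2
```

View pics/l.png

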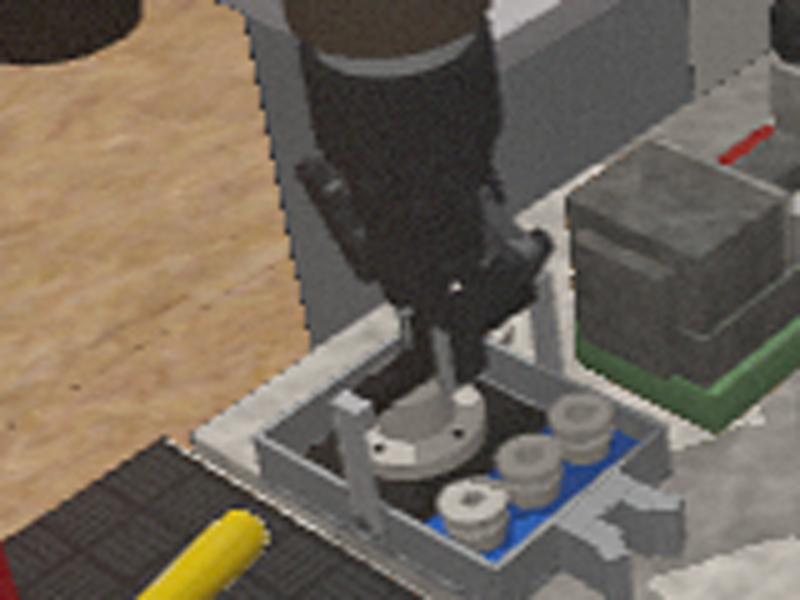

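The side view shows the tray lifted and level, with all the parts standing. Lifting higher and pulling back.

Emit:
step_arm([
  {"slide": [0,1,-5],"dr": [0,0,0],"jaw": 0},
  {"slide": [0,5,-17],"dr": [0,0,0],"jaw": 0},
  {"slide": [0,12,-35],"dr": [0,0,0],"jaw": 0},
  {"slide": [0,20,-55],"dr": [0,0,0],"jaw": 0},
  {"slide": [0,29,-76],"dr": [0,0,0],"jaw": 0},
  {"slide": [0,37,-97],"dr": [0,0,0],"jaw": 0},
  {"slide": [0,42,-112],"dr": [0,0,0],"jaw": 0},
  {"slide": [0,44,-118],"dr": [0,0,0],"jaw": 0},
])

```text
clock: 5.25
position: [434.4, -452.3, 228.4]
ee_rot: [0.715, -0.699, 0.002, -0.0]
contact_force: [-0.2, -0.1, -8.9]
gripper_width: 11.1
grasp_force: 58.6
```

Emit:
step_arm([
  {"slide": [-4,0,0],"dr": [0,0,0],"jaw": 0},
  {"slide": [-14,0,0],"dr": [0,0,0],"jaw": 0},
  {"slide": [-30,0,0],"dr": [0,0,0],"jaw": 0},
  {"slide": [-52,0,0],"dr": [0,0,0],"jaw": 0},
  {"slide": [-78,0,0],"dr": [0,0,0],"jaw": 0},
  {"slide": [-106,0,0],"dr": [0,0,0],"jaw": 0},
  {"slide": [-134,0,0],"dr": [0,0,0],"jaw": 0},
  {"slide": [-160,0,0],"dr": [0,0,0],"jaw": 0},
])

```text
clock: 6.25
position: [430.3, -289.9, 226.1]
ee_rot: [0.716, -0.698, -0.0, -0.0]
contact_force: [0.6, 0.6, -9.1]
gripper_width: 11.7
grasp_force: 58.6
```

Emit:
step_arm([
  {"slide": [-27,0,0],"dr": [0,0,0],"jaw": 0},
  {"slide": [-55,0,0],"dr": [0,0,0],"jaw": 0},
  {"slide": [-83,0,0],"dr": [0,0,0],"jaw": 0},
  {"slide": [-111,0,0],"dr": [0,0,0],"jaw": 0},
  {"slide": [-139,0,0],"dr": [0,0,0],"jaw": 0},
  {"slide": [-167,0,0],"dr": [0,0,0],"jaw": 0},
  {"slide": [-195,0,0],"dr": [0,0,0],"jaw": 0},
  {"slide": [-223,0,0],"dr": [0,0,0],"jaw": 0},
])

```text
clock: 7.25
position: [424.5, -67.5, 226.4]
ee_rot: [0.716, -0.698, -0.0, -0.0]
contact_force: [0.4, 0.7, -8.4]
gripper_width: 10.8
grasp_force: 58.6
```

Run:
```python
from h import *
s=arm.read_state();print(s["contact_force"],s["wrist_torque"],s["joints"]);go((440,178,225),np.pi+.108)
```

```text
[ 0.42868131  0.68381896 -8.36651071] [-0.04525978 -0.09479615 -0.05460262] [ 2.22995749e-01  4.95591244e-02 -4.46266346e-01 -2.86279033e-04
 -1.07460449e+00 -1.98433104e-01]
slide [-245.1  -21.5    1.5] dr [-0.   0.  -0.6] pos [424.5 -67.5 226.4] t 7.25
```

Emit:
step_arm([
  {"slide": [-28,-2,0],"dr": [0,0,-0.05],"jaw": 0},
  {"slide": [-56,-5,0],"dr": [0,0,-0.12],"jaw": 0},
  {"slide": [-84,-9,0],"dr": [0,0,-0.2],"jaw": 0},
  {"slide": [-111,-13,0],"dr": [0,0,-0.28],"jaw": 0},
  {"slide": [-137,-17,0],"dr": [0,0,-0.36],"jaw": 0},
  {"slide": [-162,-21,0],"dr": [0,0,-0.44],"jaw": 0},
  {"slide": [-185,-25,0],"dr": [0,0,-0.52],"jaw": 0},
  {"slide": [-205,-28,0],"dr": [0,0,-0.58],"jaw": 0},
])

```text
clock: 8.25
position: [447.8, 137.8, 226.4]
ee_rot: [0.744, -0.669, -0.0, -0.0]
contact_force: [0.4, -0.6, -8.8]
gripper_width: 10.6
grasp_force: 58.6
```

Emit:
step_arm([
  {"slide": [-16,0,0],"dr": [0,0,0],"jaw": 0},
  {"slide": [-28,0,0],"dr": [0,0,0],"jaw": 0},
  {"slide": [-35,0,0],"dr": [0,0,0],"jaw": 0},
  {"slide": [-38,0,0],"dr": [0,0,0],"jaw": 0},
  {"slide": [-38,0,0],"dr": [0,0,0],"jaw": 0},
  {"slide": [-38,0,0],"dr": [0,0,0],"jaw": 0},
  {"slide": [-38,0,0],"dr": [0,0,0],"jaw": 0},
  {"slide": [-38,0,0],"dr": [0,0,0],"jaw": 0},
])

```text
clock: 9.25
position: [444.7, 174.1, 226.3]
ee_rot: [0.743, -0.669, 0.0, 0.0]
contact_force: [-0.5, 0.3, -9.1]
gripper_width: 10.9
grasp_force: 58.6
```

Run:
```python
from h import *
s=arm.read_state();print(s["contact_force"],s["wrist_torque"]);go((451.3,179.8,150),np.pi+.108)
a=optics.get_image("top")[190:340,130:280];b=optics.get_image("side")[130:250,290:410]
cv2.imwrite("pics/p.png",np.hstack([cv2.resize(a,(400,400),interpolation=2),cv2.resize(b,(400,400),interpolation=2)]))
```

```text
[-0.46671097  0.30869047 -9.11408488] [-0.05577711  0.02474894 -0.03257157]
slide [-4.9 -7.2 76.3] dr [ 0.   -0.   -0.03] pos [444.7 174.1 226.3] t 9.25
```

View pics/p.png

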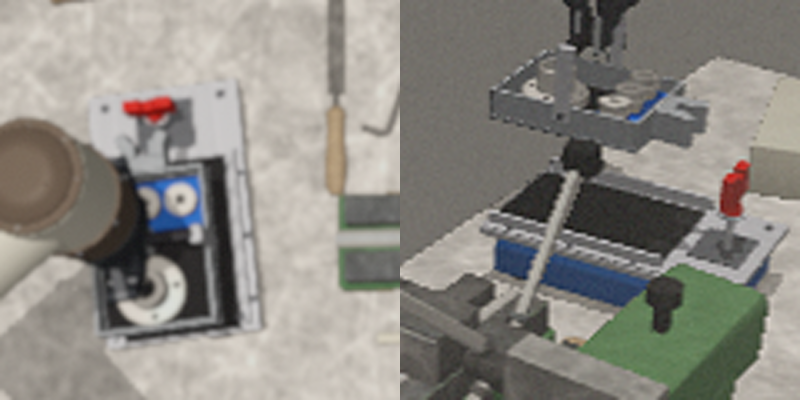

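The top view shows the tray over the deck with its parts standing. The right rim runs (212,164) to (218,325) in the crop, and the lug is at (145,148). In the side view the tray is level above the deck.

Run:
```python
from h import *
f=lambda x,y:(130+.375*x,190+.375*y)
s=arm.read_state();p=s["position"];zu=p[2]-63.5
yaw=.108
for q,z in[((212,164),30),((218,325),30),((146,160),30),((201,232),87),((97,335),30)]:
    w=onz("top",f(*q),zu+z)-p;c,n=np.cos(yaw),np.sin(yaw);print(q,(w[0]*c+w[1]*n).round(1),(-w[0]*n+w[1]*c).round(1))
```

```text
(212, 164) 68.6 -64.0
(218, 325) -82.4 -55.4
(146, 160) 80.6 -2.6
(201, 232) -3.8 -58.4
(97, 335) -77.1 56.3
```

Emit:
step_arm([
  {"slide": [-1,-1,3],"dr": [0,0,0],"jaw": 0},
  {"slide": [-2,-2,11],"dr": [0,0,0],"jaw": 0},
  {"slide": [-3,-4,24],"dr": [0,0,0],"jaw": 0},
  {"slide": [-4,-6,39],"dr": [0,0,0],"jaw": 0},
  {"slide": [-5,-7,54],"dr": [0,0,0],"jaw": 0},
  {"slide": [-5,-7,67],"dr": [0,0,0],"jaw": 0},
  {"slide": [-5,-7,75],"dr": [0,0,0],"jaw": 0},
  {"slide": [-5,-7,78],"dr": [0,0,0],"jaw": 0},
])

```text
clock: 10.35
position: [451.0, 179.9, 147.8]
ee_rot: [0.743, -0.669, -0.0, 0.0]
contact_force: [-0.4, 0.6, -9.7]
gripper_width: 10.9
grasp_force: 58.7
```

Run:
```python
from h import *
go((451.3,179.8,126),np.pi+.108)
a=optics.get_image("top")[215:325,150:240];b=optics.get_image("side")[160:230,300:410]
cv2.imwrite("pics/q.png",np.hstack([cv2.resize(a,(450,550),interpolation=2),cv2.resize(b,(350,550),interpolation=2)]))
```

```text
slide [ 0.1 -0.3 21.8] dr [ 0.   -0.   -0.02] pos [451.  179.9 147.8] t 10.35
```

View pics/q.png

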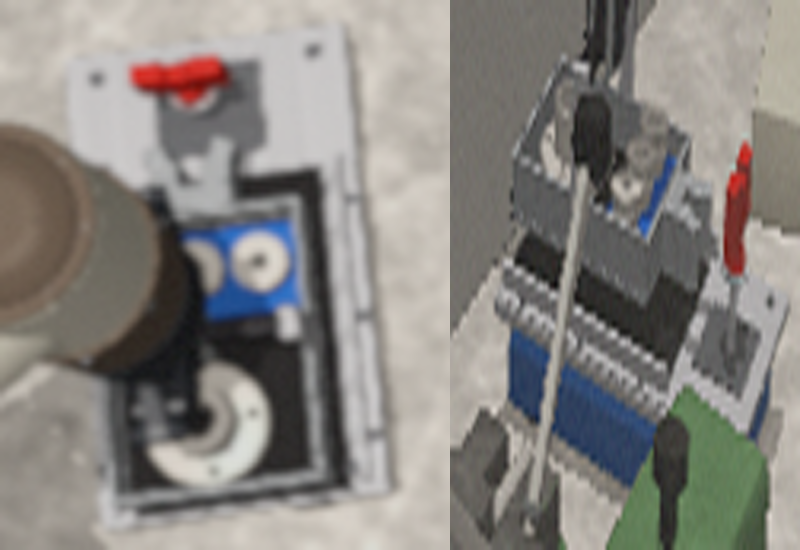

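Run:
```python
from h import *
f=lambda x,y:(150+x/5,215+y/5)
yaw=.108;c,n=np.cos(yaw),np.sin(yaw);st=np.array([591.5,195,0])
p=arm.read_state()["position"]; zu=p[2]-63.5
def loc(w):w=w-st;return (w[0]*c+w[1]*n).round(1),(-w[0]*n+w[1]*c).round(1)
print("tcp",loc(p))
for k,q,z in[("rimFR",(300,203),zu+30),("rimRR",(327,482),zu+30),("rimRL",(110,497),zu+30),("postR",(288,318),zu+87),("lugL",(152,152),zu+30),("lugR",(225,142),zu+30),("notch",(190,178),zu+30),
 ("deckFR",(348,25),60),("deckRR",(394,490),60),("deckFL",(68,60),60),("deckRL",(110,528),60)]:print(k,loc(onz("top",f(*q),z)))
im=optics.get_image("top");v,u=np.nonzero((im[215:250,160:220,2]>110)&(im[215:250,160:220,1]<80));print("nut",loc(onz("top",(u.mean()+160,v.mean()+215),120)))
```

```text
tcp (np.float64(-141.1), np.float64(0.3))
rimFR (np.float64(-74.4), np.float64(-55.3))
rimRR (np.float64(-222.3), np.float64(-55.5))
rimRL (np.float64(-215.4), np.float64(56.9))
postR (np.float64(-143.8), np.float64(-53.8))
lugL (np.float64(-36.8), np.float64(20.0))
lugR (np.float64(-36.5), np.float64(-18.9))
notch (np.float64(-53.4), np.float64(1.2))
deckFR (np.float64(32.7), np.float64(-81.4))
deckRR (np.float64(-225.3), np.float64(-81.2))
deckFL (np.float64(33.4), np.float64(74.2))
deckRL (np.float64(-225.8), np.float64(71.9))
nut (np.float64(0.6), np.float64(0.9))
```

The tray's heading matches the deck. The nut centroid in the top view comes mostly from the wing tops, so together with the deck edges it puts the stud line about 3 mm further toward -y. I'll shift by that and lower.

Emit:
step_arm([
  {"slide": [1,0,0],"dr": [0,0,0],"jaw": 0},
  {"slide": [3.5,0,2],"dr": [0,0,0],"jaw": 0},
  {"slide": [3.5,0,6],"dr": [0,0,0],"jaw": 0},
  {"slide": [3.5,0,11],"dr": [0,0,0],"jaw": 0},
  {"slide": [3.5,0,16],"dr": [0,0,0],"jaw": 0},
  {"slide": [3.5,0,20],"dr": [0,0,0],"jaw": 0},
  {"slide": [3.5,0,22],"dr": [0,0,0],"jaw": 0},
  {"slide": [3.5,0,23],"dr": [0,0,0],"jaw": 0},
])

```text
clock: 11.5
position: [451.5, 176.6, 125.2]
ee_rot: [0.743, -0.669, 0.0, 0.0]
contact_force: [-0.9, 0.4, -8.6]
gripper_width: 10.6
grasp_force: 58.7
```

Emit:
step_arm([
  {"slide": [0,0,0.3],"dr": [0,0,0],"jaw": 0},
  {"slide": [0,0,0.6],"dr": [0,0,0],"jaw": 0},
  {"slide": [0,0,0.9],"dr": [0,0,0],"jaw": 0},
  {"slide": [0,0,1.1],"dr": [0,0,0],"jaw": 0},
  {"slide": [0,0,1.3],"dr": [0,0,0],"jaw": 0},
  {"slide": [0,0,1.5],"dr": [0,0,0],"jaw": 0},
  {"slide": [0,0,1.5],"dr": [0,0,0],"jaw": 0},
  {"slide": [0,0,1.5],"dr": [0,0,0],"jaw": 0},
])

```text
clock: 12.5
position: [451.4, 176.6, 123.9]
ee_rot: [0.743, -0.669, 0.0, 0.0]
contact_force: [-1.2, -0.0, -8.6]
gripper_width: 10.7
grasp_force: 58.8
```

Run:
```python
from h import *
s=arm.read_state();print(s["contact_force"],s["wrist_torque"]);go((497.5,182,123.9),np.pi+.108)
```

```text
[-1.20396052 -0.01009916 -8.64671185] [-0.07133375  0.13299219  0.080958  ]
slide [ -0.6 -46.4  -0. ] dr [-0.   -0.   -0.02] pos [451.4 176.6 123.9] t 12.5
```

Emit:
step_arm([
  {"slide": [0,-1,0],"dr": [0,0,0],"jaw": 0},
  {"slide": [0,-3,0],"dr": [0,0,0],"jaw": 0},
  {"slide": [0,-7,0],"dr": [0,0,0],"jaw": 0},
  {"slide": [0,-12,0],"dr": [0,0,0],"jaw": 0},
  {"slide": [0,-17,0],"dr": [0,0,0],"jaw": 0},
  {"slide": [0,-21,0],"dr": [0,0,0],"jaw": 0},
  {"slide": [0,-24,0],"dr": [0,0,0],"jaw": 0},
  {"slide": [0,-25,0],"dr": [0,0,0],"jaw": 0},
])

```text
clock: 13.5
position: [476.4, 179.2, 123.9]
ee_rot: [0.743, -0.669, -0.0, 0.0]
contact_force: [-1.6, 0.7, -5.2]
gripper_width: 10.9
grasp_force: 59.2
```

Run:
```python
from h import *
s=arm.read_state();print(s["contact_force"],s["wrist_torque"]);go((497.5,182,123.9),np.pi+.108)
a=optics.get_image("top")[215:275,160:230];b=optics.get_image("side")[165:225,340:410]
cv2.imwrite("pics/r.png",np.hstack([cv2.resize(a,(400,343),interpolation=2),cv2.resize(b,(400,343),interpolation=2)]))
```

```text
[-1.59201239  0.72168944 -5.18235815] [-0.03121829  0.58380575  0.04534742]
slide [ -0.6 -21.2  -0. ] dr [ 0.   -0.   -0.03] pos [476.4 179.2 123.9] t 13.5
```

View pics/r.png

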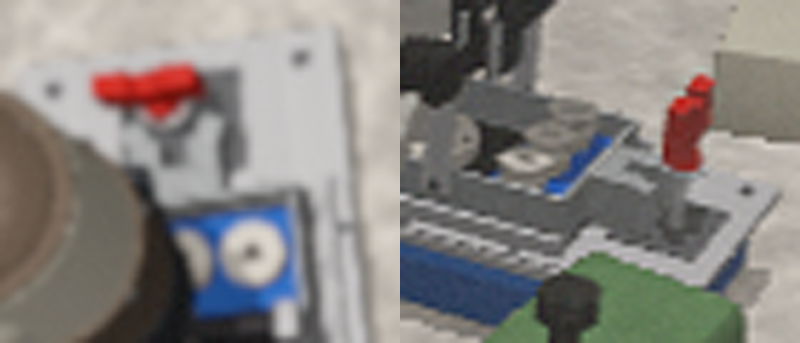

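The slot at crop (176,150) lines up with the washer at (172,100), and the tips have begun to pass under the nut. Sliding on.

Emit:
step_arm([
  {"slide": [0,-1,0],"dr": [0,0,0],"jaw": 0},
  {"slide": [0,-3,0],"dr": [0,0,0],"jaw": 0},
  {"slide": [0,-6,0],"dr": [0,0,0],"jaw": 0},
  {"slide": [0,-9,0],"dr": [0,0,0],"jaw": 0},
  {"slide": [0,-12,0],"dr": [0,0,0],"jaw": 0},
  {"slide": [0,-14,0],"dr": [0,0,0],"jaw": 0},
  {"slide": [0,-15.5,0],"dr": [0,0,0],"jaw": 0},
  {"slide": [0,-16,0],"dr": [0,0,0],"jaw": 0},
])

```text
clock: 14.6
position: [492.2, 180.8, 123.9]
ee_rot: [0.743, -0.669, -0.0, 0.0]
contact_force: [-3.7, -0.9, -2.5]
gripper_width: 10.7
grasp_force: 59.5
```

Run:
```python
from h import *
s=arm.read_state();print(s["contact_force"],s["wrist_torque"]);go((497.5,182,123.9),np.pi+.108)
```

```text
[-3.69435716 -0.87907306 -2.49405867] [-0.13156691  0.94470375 -0.02594886]
slide [-0.6 -5.4 -0. ] dr [ 0.   -0.   -0.02] pos [492.2 180.8 123.9] t 14.6
```

Emit:
step_arm([
  {"slide": [0,-0.5,0],"dr": [0,0,0],"jaw": 0},
  {"slide": [0,-1,0],"dr": [0,0,0],"jaw": 0},
  {"slide": [0,-1.5,0],"dr": [0,0,0],"jaw": 0},
  {"slide": [0,-2,0],"dr": [0,0,0],"jaw": 0},
  {"slide": [0,-2.5,0],"dr": [0,0,0],"jaw": 0},
  {"slide": [0,-3,0],"dr": [0,0,0],"jaw": 0},
  {"slide": [0,-3.5,0],"dr": [0,0,0],"jaw": 0},
  {"slide": [0,-3.5,0],"dr": [0,0,0],"jaw": 0},
])

```text
clock: 15.6
position: [495.8, 181.2, 123.9]
ee_rot: [0.743, -0.669, 0.0, -0.0]
contact_force: [-4.0, 0.1, -2.6]
gripper_width: 10.9
grasp_force: 59.7
```

Emit:
step_arm([
  {"slide": [0,-0.5,0],"dr": [0,0,0],"jaw": 0},
  {"slide": [0,-1,0],"dr": [0,0,0],"jaw": 0},
  {"slide": [0,-1.5,0],"dr": [0,0,0],"jaw": 0},
  {"slide": [0,-2,0],"dr": [0,0,0],"jaw": 0},
  {"slide": [0,-2,0],"dr": [0,0,0],"jaw": 0},
  {"slide": [0,-2,0],"dr": [0,0,0],"jaw": 0},
  {"slide": [0,-2,0],"dr": [0,0,0],"jaw": 0},
  {"slide": [0,-2,0],"dr": [0,0,0],"jaw": 0},
])

```text
clock: 16.6
position: [497.8, 181.4, 123.9]
ee_rot: [0.743, -0.669, 0.0, -0.0]
contact_force: [-5.2, -1.1, -0.3]
gripper_width: 10.6
grasp_force: 59.8
```

Emit:
step_arm([
  {"slide": [0,-0.5,0],"dr": [0,0,0],"jaw": 0},
  {"slide": [0,-1,0],"dr": [0,0,0],"jaw": 0},
  {"slide": [0,-1.5,0],"dr": [0,0,0],"jaw": 0},
  {"slide": [0,-2,0],"dr": [0,0,0],"jaw": 0},
  {"slide": [0,-2,0],"dr": [0,0,0],"jaw": 0},
  {"slide": [0,-2,0],"dr": [0,0,0],"jaw": 0},
  {"slide": [0,-2,0],"dr": [0,0,0],"jaw": 0},
  {"slide": [0,-2,0],"dr": [0,0,0],"jaw": 0},
])

```text
clock: 17.6
position: [499.6, 181.6, 123.9]
ee_rot: [0.743, -0.669, -0.0, 0.0]
contact_force: [-3.2, -1.6, 0.5]
gripper_width: 10.9
grasp_force: 59.9
```

Run:
```python
from h import *
s=arm.read_state();print(s["contact_force"],s["wrist_torque"],s["position"],s["ee_rot"])
a=optics.get_image("top")[215:275,160:230];b=optics.get_image("side")[165:225,340:410]
cv2.imwrite("pics/r2.png",np.hstack([cv2.resize(a,(400,343),interpolation=2),cv2.resize(b,(400,343),interpolation=2)]))
```

```text
[-3.23043294 -1.57097092  0.51581314] [-0.21951068  1.35160095  0.01756019] [499.56635342 181.61483573 123.88070615] [ 7.43093588e-01 -6.69187499e-01 -5.01045923e-05  8.95809590e-05]
```

View pics/r2.png

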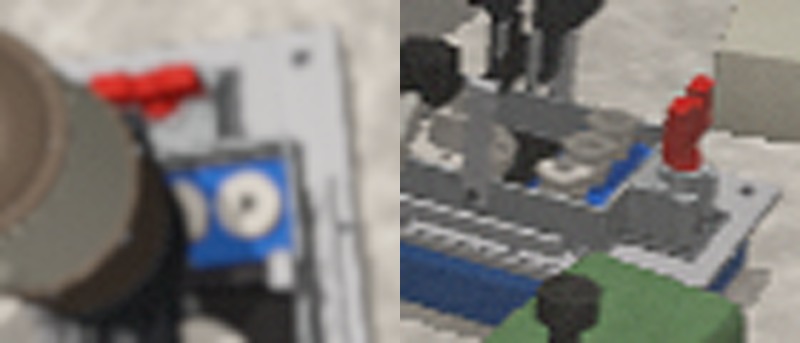

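The lug is now under the washer, but there is no end-stop force yet, so I'll push on.

Emit:
step_arm([
  {"slide": [0,-0.5,0],"dr": [0,0,0],"jaw": 0},
  {"slide": [0,-1,0],"dr": [0,0,0],"jaw": 0},
  {"slide": [0,-1.5,0],"dr": [0,0,0],"jaw": 0},
  {"slide": [0,-2,0],"dr": [0,0,0],"jaw": 0},
  {"slide": [0,-2,0],"dr": [0,0,0],"jaw": 0},
  {"slide": [0,-2,0],"dr": [0,0,0],"jaw": 0},
  {"slide": [0,-2,0],"dr": [0,0,0],"jaw": 0},
  {"slide": [0,-2,0],"dr": [0,0,0],"jaw": 0},
])

```text
clock: 18.7
position: [501.6, 181.8, 123.9]
ee_rot: [0.743, -0.669, -0.0, 0.0]
contact_force: [-5.6, 0.2, -0.1]
gripper_width: 10.2
grasp_force: 59.9
```

Emit:
step_arm([
  {"slide": [0,-0.5,0],"dr": [0,0,0],"jaw": 0},
  {"slide": [0,-1,0],"dr": [0,0,0],"jaw": 0},
  {"slide": [0,-1.5,0],"dr": [0,0,0],"jaw": 0},
  {"slide": [0,-2,0],"dr": [0,0,0],"jaw": 0},
  {"slide": [0,-2,0],"dr": [0,0,0],"jaw": 0},
  {"slide": [0,-2,0],"dr": [0,0,0],"jaw": 0},
  {"slide": [0,-2,0],"dr": [0,0,0],"jaw": 0},
  {"slide": [0,-2,0],"dr": [0,0,0],"jaw": 0},
])

```text
clock: 19.7
position: [503.1, 182.0, 123.8]
ee_rot: [0.743, -0.669, -0.0, 0.0]
contact_force: [-7.1, -0.7, 1.1]
gripper_width: 10.8
grasp_force: 60.1
```

Emit:
step_arm([
  {"slide": [0,-0.5,0],"dr": [0,0,0],"jaw": 0},
  {"slide": [0,-1,0],"dr": [0,0,0],"jaw": 0},
  {"slide": [0,-1.5,0],"dr": [0,0,0],"jaw": 0},
  {"slide": [0,-2,0],"dr": [0,0,0],"jaw": 0},
  {"slide": [0,-2,0],"dr": [0,0,0],"jaw": 0},
  {"slide": [0,-2,0],"dr": [0,0,0],"jaw": 0},
  {"slide": [0,-2,0],"dr": [0,0,0],"jaw": 0},
  {"slide": [0,-2,0],"dr": [0,0,0],"jaw": 0},
])

```text
clock: 20.7
position: [503.2, 181.9, 123.9]
ee_rot: [0.743, -0.669, -0.001, 0.002]
contact_force: [-13.4, 1.4, 4.7]
gripper_width: 10.7
grasp_force: 60.7
```

Run:
```python
from h import *
s=arm.read_state();print(s["contact_force"],s["wrist_torque"],s["position"],s["ee_rot"])
a=optics.get_image("top");b=optics.get_image("side");cv2.imwrite("pics/t3.png",a);cv2.imwrite("pics/s3.png",b)
# nut via both: top of wings red mask in side: bounding; red extreme pixels
for n,im,roi in(("top",a,(160,215,220,250)),("side",b,(370,165,410,230))):
    x0,y0,x1,y1=roi;im=im.astype(int)[y0:y1,x0:x1];v,u=np.nonzero((im[...,2]>110)&(im[...,1]<80)&(im[...,0]<80));print(n,u.mean()+x0,v.mean()+y0,u.min()+x0,u.max()+x0,v.min()+y0,v.max()+y0)
    for r in range(v.min(),v.max()+1):print(r+y0,u[v==r].min()+x0,u[v==r].max()+x0,end="; ")
    print()
```

```text
[-13.41038097   1.35231881   4.71422375] [0.36091744 3.4806923  0.02663908] [503.19209922 181.88762942 123.8506959 ] [ 0.74299901 -0.66928798 -0.0013501   0.00206355]
top 186.37894736842105 230.21052631578948 177 195 227 235
227 188 193; 228 180 194; 229 177 195; 230 178 193; 231 179 191; 232 180 192; 233 185 190; 234 185 189; 235 186 187; 
side 389.7051282051282 186.43589743589743 386 394 178 194
178 392 392; 179 391 394; 180 390 394; 181 390 394; 182 388 393; 183 388 394; 184 387 393; 185 387 393; 186 387 393; 187 387 389; 188 387 392; 189 387 389; 190 386 391; 191 386 391; 192 386 391; 193 386 391; 194 388 391;
```

The arm stopped at x=503.2 while the push force rose to 13 N, so it is against the end stop. Relieving the push, then releasing.

Emit:
step_arm([
  {"slide": [0,0.8,0],"dr": [0,0,0],"jaw": 0},
  {"slide": [0,1.5,0],"dr": [0,0,0],"jaw": 0},
  {"slide": [0,1.5,0],"dr": [0,0,0],"jaw": 8},
  {"slide": [0,1.5,0],"dr": [0,0,0],"jaw": 14},
  {"slide": [0,1.5,0],"dr": [0,0,0],"jaw": 25},
  {"slide": [0,1.5,0],"dr": [0,0,0],"jaw": 40},
  {"slide": [0,1.5,0],"dr": [0,0,0],"jaw": 50},
  {"slide": [0,1.5,0],"dr": [0,0,0],"jaw": 60},
])

```text
clock: 21.8
position: [504.6, 182.2, 124.0]
ee_rot: [0.743, -0.669, 0.0, -0.0]
contact_force: [0.2, -0.5, -0.0]
gripper_width: 60.1
grasp_force: 0.0
```

Emit:
step_arm([
  {"slide": [0,0,-8],"dr": [0,0,0],"jaw": 60},
  {"slide": [0,0,-24],"dr": [0,0,0],"jaw": 60},
  {"slide": [0,0,-45],"dr": [0,0,0],"jaw": 60},
  {"slide": [0,0,-70],"dr": [0,0,0],"jaw": 60},
  {"slide": [0,40,-90],"dr": [0,0,0],"jaw": 60},
  {"slide": [0,75,-100],"dr": [0,0,0],"jaw": 60},
  {"slide": [0,100,-100],"dr": [0,0,0],"jaw": 60},
  {"slide": [0,110,-100],"dr": [0,0,0],"jaw": 60},
])

```text
clock: 22.8
position: [394.0, 170.5, 224.7]
ee_rot: [0.743, -0.669, 0.0, -0.001]
contact_force: [0.5, 0.3, 0.1]
gripper_width: 60.0
grasp_force: 0.0
```

Run:
```python
from h import *
a=optics.get_image("top");b=optics.get_image("side");cv2.imwrite("pics/t4.png",a);cv2.imwrite("pics/s4.png",b)
cv2.imwrite("pics/r4.png",np.hstack([cv2.resize(a[215:275,160:230],(400,343),interpolation=2),cv2.resize(b[165:225,340:410],(400,343),interpolation=2)]))
s=arm.read_state();print(s["joints"],s["position"])
```

```text
[ 7.89383268e-01  5.09139394e-02 -4.50440077e-01  1.75713759e-04
 -1.06826529e+00 -6.84023256e-01] [394.48869933 170.68302952 224.37010077]
```

View pics/r4.png

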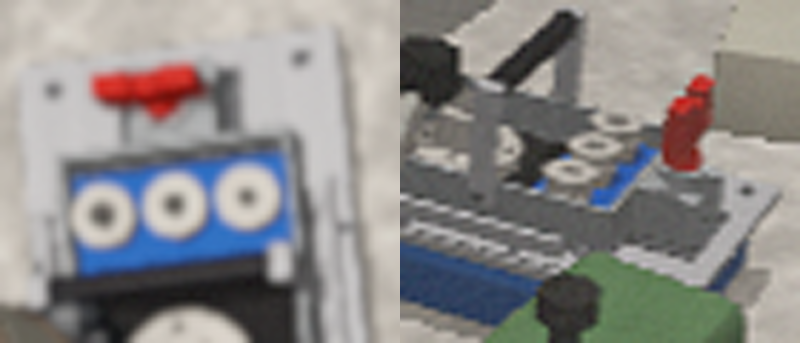

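The picture shows the lug under the nut, the three collets standing and the handle free. The nut's wings lie roughly across the deck, from crop (92,85) to (205,78) in the top view. In the side view the wing tops are at (685,98) and (703,80).

Run:
```python
from h import *
f=lambda x,y:(160+x/5.714,215+y/5.714);g=lambda x,y:(340+(x-400)/5.714,165+y/5.714)
print("wing mid",two(f(148,82),g(694,88)),onz("top",f(148,82),141),onz("side",g(694,88),141))
L,Rr=onz("top",f(94,85),141),onz("top",f(203,77),141);print("wing ends",L,Rr,np.arctan2(*(L-Rr)[[1,0]]),np.linalg.norm(L-Rr))
print("side ends",onz("side",g(683,98),141),onz("side",g(704,80),141))
print("handle-posts R",onz("top",f(280,255),147));print("rimFL FR",onz("top",f(63,160),90),onz("top",f(298,133),90));print("deckF",onz("top",f(22,70),60),onz("top",f(335,27),60))
cs=[onz("top",f(*q),100) for q in((103,212),(175,205),(247,197))];print(cs)
```

```text
wing mid (array([592.9740033 , 192.9881687 , 141.79055985]), np.float64(7.271894743531691)) [589.97250039 191.06410167 141.        ] [594.32138636 198.48755745 141.        ]
wing ends [589.16730659 215.84473848 141.        ] [591.70499665 165.84769109 141.        ] 1.6215096049968407 50.06140847724444
side ends [595.03791459 184.10146581 141.        ] [594.26098306 210.5501007  141.        ]
handle-posts R [507.14588578 128.07418815 147.        ]
rimFL FR [564.98552156 242.60460417  90.        ] [575.31891262 131.73455996  90.        ]
deckF [616.00142869 271.61775325  60.        ] [633.62330938 120.32958855  60.        ]
[array([537.70739565, 220.54273255, 100.        ]), array([540.23519768, 186.89313208, 100.        ]), array([543.23834475, 153.24938763, 100.        ])]
```

Relative to the deck edge the tray is home: 54.7 mm measured against 54 expected. The arm's end stop puts the stud at about (595.6, 192). I'll turn the wrist by half a turn first, so that one grasp has about 5.8 rad of clockwise travel.

Emit:
step_arm([
  {"slide": [0,-8,0],"dr": [0,0,-1.0],"jaw": 70},
  {"slide": [0,-28,3],"dr": [0,0,-2.2],"jaw": 70},
  {"slide": [0,-60,6],"dr": [0,0,-3.5],"jaw": 70},
  {"slide": [0,-95,10],"dr": [0,0,-4.8],"jaw": 70},
  {"slide": [0,-130,14],"dr": [0,0,-6.1],"jaw": 70},
  {"slide": [0,-165,17],"dr": [0,0,-7.4],"jaw": 70},
  {"slide": [0,-192,19],"dr": [0,0,-8.7],"jaw": 70},
  {"slide": [0,-202,20],"dr": [0,0,-10],"jaw": 70},
])

```text
clock: 23.9
position: [598.1, 191.5, 202.1]
ee_rot: [0.999, -0.033, -0.0, 0.001]
contact_force: [-0.1, 0.1, -0.0]
gripper_width: 70.0
grasp_force: 0.0
```

Emit:
step_arm([
  {"slide": [0,0,0],"dr": [0,0,-1.3],"jaw": 70},
  {"slide": [0,0,0],"dr": [0,0,-2.6],"jaw": 70},
  {"slide": [0,0,0],"dr": [0,0,-3.9],"jaw": 70},
  {"slide": [0,0,0],"dr": [0,0,-5.2],"jaw": 70},
  {"slide": [0,0,0],"dr": [0,0,-6.5],"jaw": 70},
  {"slide": [0,0,0],"dr": [0,0,-7.8],"jaw": 70},
  {"slide": [0,0,0],"dr": [0,0,-9.1],"jaw": 70},
  {"slide": [0,0,0],"dr": [0,0,-10.2],"jaw": 70},
])

```text
clock: 24.9
position: [596.8, 191.5, 202.9]
ee_rot: [0.778, 0.628, -0.0, 0.0]
contact_force: [0.2, -0.2, -0.2]
gripper_width: 69.9
grasp_force: 0.0
```

Run:
```python
from h import *
print(arm.read_state()["joints"]);go((595.5,192,111),.08)
```

```text
[ 5.68505085e-01  4.08031817e-01 -2.91775788e-02  4.06245227e-04
 -1.13444076e+00  2.36105130e+00]
slide [ 0.3 -1.4 91.9] dr [-0.    0.01 -2.09] pos [596.8 191.5 202.9] t 24.9
```

Emit:
step_arm([
  {"slide": [0,0,5],"dr": [0,0,-0.6],"jaw": 70},
  {"slide": [0.2,-0.4,18],"dr": [0,0,-1.4],"jaw": 70},
  {"slide": [0.3,-0.9,38],"dr": [0,0,-2.1],"jaw": 70},
  {"slide": [0.3,-1,58],"dr": [0,0,-2.1],"jaw": 70},
  {"slide": [0.3,-1,75],"dr": [0,0,-2.1],"jaw": 70},
  {"slide": [0.3,-1,86],"dr": [0,0,-2.1],"jaw": 60},
  {"slide": [0.3,-1,92],"dr": [0,0,-2.1],"jaw": 50},
  {"slide": [0.3,-1,92],"dr": [0,0,-2.1],"jaw": 36},
])

```text
clock: 25.9
position: [594.9, 192.2, 111.7]
ee_rot: [0.679, 0.734, -0.0, 0.0]
contact_force: [1.1, 0.3, 0.1]
gripper_width: 36.3
grasp_force: 0.0
```

Emit:
step_arm([
  {"slide": [0,0,0],"dr": [0,0,0],"jaw": 28},
  {"slide": [0,0,0],"dr": [0,0,0],"jaw": 24},
  {"slide": [0,0,0],"dr": [0,0,0],"jaw": 20},
  {"slide": [0,0,0],"dr": [0,0,0],"jaw": 16},
  {"slide": [0,0,0],"dr": [0,0,0],"jaw": 12},
  {"slide": [0,0,0],"dr": [0,0,0],"jaw": 8},
  {"slide": [0,0,0],"dr": [0,0,0],"jaw": 4},
  {"slide": [0,0,0],"dr": [0,0,0],"jaw": 0},
])

```text
clock: 26.9
position: [595.3, 192.3, 112.2]
ee_rot: [0.679, 0.734, 0.001, 0.0]
contact_force: [2.2, -0.6, 1.2]
gripper_width: 11.0
grasp_force: 61.9
```

Run:
```python
from h import *
s=arm.read_state();print(s["joints"],s["contact_force"],s["wrist_torque"]);go((595.5,192,111),.08)
```

```text
[ 5.70960267e-01  4.87433380e-01 -1.46710545e-01  4.66095295e-04
 -9.35380142e-01  2.64708229e+00] [ 2.19700089 -0.64845713  1.16528373] [-0.17158346 -0.70437105  0.08144774]
slide [-0.3  0.2  1.2] dr [ 0.01 -0.   -0.02] pos [595.3 192.3 112.2] t 26.9
```

The nut is gripped with almost no side force. Turning clockwise with 2 mm/rad of descent.

Emit:
step_arm([
  {"slide": [0,0,0.2],"dr": [0,0,0.6],"jaw": 0},
  {"slide": [0,0,0.4],"dr": [0,0,1.6],"jaw": 0},
  {"slide": [0,0,0.7],"dr": [0,0,2.6],"jaw": 0},
  {"slide": [0,0,1.0],"dr": [0,0,3.6],"jaw": 0},
  {"slide": [0,0,1.3],"dr": [0,0,4.6],"jaw": 0},
  {"slide": [0,0,1.6],"dr": [0,0,5.6],"jaw": 0},
  {"slide": [0,0,1.9],"dr": [0,0,6.6],"jaw": 0},
  {"slide": [0,0,2.1],"dr": [0,0,7.4],"jaw": 0},
])

```text
clock: 27.9
position: [593.0, 193.3, 109.9]
ee_rot: [0.954, 0.301, -0.001, -0.001]
contact_force: [-5.1, 4.1, 4.6]
gripper_width: 10.7
grasp_force: 62.4
```

Run:
```python
from h import *
s=arm.read_state();print(s["joints"],s["contact_force"],s["wrist_torque"],s["grasp_force"])
```

```text
[ 0.57300577  0.48864601 -0.14972212 -0.00308855 -0.93413722  1.61011431] [-5.10913065  4.13439022  4.55562417] [1.33636251 1.48220641 0.08123121] 62.41633828729391
```

Run:
```python
from h import *
s=arm.read_state();r=R.from_quat(s["ee_rot"]);print(r.as_matrix().round(2));print("cmd shift",r.inv().apply([0,2.7,0]).round(2))
```

```text
[[ 0.82  0.57 -0.  ]
 [ 0.57 -0.82  0.  ]
 [-0.   -0.   -1.  ]]
cmd shift [ 1.55 -2.21  0.  ]
```

Emit:
step_arm([
  {"slide": [0.8,-1.1,0],"dr": [0,0,0],"jaw": 0},
  {"slide": [1.5,-2.2,0.2],"dr": [0,0,0.6],"jaw": 0},
  {"slide": [1.5,-2.2,0.4],"dr": [0,0,1.4],"jaw": 0},
  {"slide": [1.5,-2.2,0.7],"dr": [0,0,2.4],"jaw": 0},
  {"slide": [1.5,-2.2,0.9],"dr": [0,0,3.2],"jaw": 0},
  {"slide": [1.5,-2.2,1.1],"dr": [0,0,4.0],"jaw": 0},
  {"slide": [1.5,-2.2,1.3],"dr": [0,0,4.6],"jaw": 0},
  {"slide": [1.5,-2.2,1.3],"dr": [0,0,4.6],"jaw": 0},
])

```text
clock: 28.9
position: [592.6, 195.1, 108.6]
ee_rot: [1.0, -0.014, -0.002, 0.0]
contact_force: [-7.9, 2.4, 6.1]
gripper_width: 10.7
grasp_force: 62.6
```

Run:
```python
from h import *
s=arm.read_state();print(s["joints"],s["contact_force"],s["wrist_torque"],s["grasp_force"])
```

```text
[ 0.57614604  0.49104519 -0.14969156 -0.00235914 -0.93368341  0.96820138] [-7.91512132  2.35494143  6.13622092] [ 0.79078977  1.96965123 -0.05126328] 62.64901991933584
```

Emit:
step_arm([
  {"slide": [-1,0,0],"dr": [0,0,0],"jaw": 0},
  {"slide": [-2,0,0],"dr": [0,0,0.4],"jaw": 0},
  {"slide": [-2,0,0],"dr": [0,0,0.8],"jaw": 0},
  {"slide": [-2,0,0.1],"dr": [0,0,1.3],"jaw": 0},
  {"slide": [-2,0,0.2],"dr": [0,0,1.8],"jaw": 0},
  {"slide": [-2,0,0.4],"dr": [0,0,2.3],"jaw": 0},
  {"slide": [-2,0,0.5],"dr": [0,0,2.8],"jaw": 0},
  {"slide": [-2,0,0.5],"dr": [0,0,2.8],"jaw": 0},
])

```text
clock: 29.9
position: [592.7, 196.1, 108.0]
ee_rot: [0.978, -0.207, 0.0, -0.001]
contact_force: [-3.3, 4.5, 1.7]
gripper_width: 10.6
grasp_force: 62.0
```

Run:
```python
from h import *
s=arm.read_state();print(s["joints"],s["contact_force"],s["wrist_torque"],s["grasp_force"])
```

```text
[ 0.5778315   0.49008385 -0.15368203 -0.00139956 -0.92568455  0.57627523] [-3.28298347  4.4940847   1.7453581 ] [ 1.43362584  0.59806536 -0.02918196] 62.032854706048965
```

Emit:
step_arm([
  {"slide": [0,0,0.1],"dr": [0,0,0.5],"jaw": 0},
  {"slide": [0,0,0.2],"dr": [0,0,1.0],"jaw": 0},
  {"slide": [0,0,0.3],"dr": [0,0,1.5],"jaw": 0},
  {"slide": [0,0,0.4],"dr": [0,0,2.0],"jaw": 0},
  {"slide": [0,0,0.5],"dr": [0,0,2.5],"jaw": 0},
  {"slide": [0,0,0.6],"dr": [0,0,2.8],"jaw": 0},
  {"slide": [0,0,0.6],"dr": [0,0,2.8],"jaw": 0},
  {"slide": [0,0,0.6],"dr": [0,0,2.8],"jaw": 0},
])

```text
clock: 30.9
position: [593.3, 196.9, 107.4]
ee_rot: [0.92, -0.393, 0.0, -0.002]
contact_force: [-1.5, 6.7, 1.2]
gripper_width: 10.8
grasp_force: 61.9
```

Run:
```python
from h import *
s=arm.read_state();print(s["joints"],s["contact_force"],s["wrist_torque"],s["grasp_force"])
```

```text
[ 0.57824247  0.49100429 -0.15348552 -0.0018237  -0.92277873  0.18579318] [-1.53814304  6.7080913   1.19491478] [ 1.96874054  0.45339453 -0.01810349] 61.89573101699352
```

Emit:
step_arm([
  {"slide": [-0.6,-0.5,0.1],"dr": [0,0,0.4],"jaw": 0},
  {"slide": [-1.1,-1,0.2],"dr": [0,0,0.8],"jaw": 0},
  {"slide": [-1.1,-1,0.3],"dr": [0,0,1.2],"jaw": 0},
  {"slide": [-1.1,-1,0.4],"dr": [0,0,1.6],"jaw": 0},
  {"slide": [-1.1,-1,0.5],"dr": [0,0,2.0],"jaw": 0},
  {"slide": [-1.1,-1,0.6],"dr": [0,0,2.4],"jaw": 0},
  {"slide": [-1.1,-1,0.6],"dr": [0,0,2.4],"jaw": 0},
  {"slide": [-1.1,-1,0.6],"dr": [0,0,2.4],"jaw": 0},
])

```text
clock: 31.9
position: [594.0, 197.5, 107.3]
ee_rot: [0.841, -0.541, 0.001, -0.002]
contact_force: [1.5, 5.8, 1.7]
gripper_width: 11.0
grasp_force: 62.0
```

Run:
```python
from h import *
s=arm.read_state();print(s["joints"],s["contact_force"],s["wrist_torque"],s["grasp_force"])
```

```text
[ 5.79194502e-01  4.91993957e-01 -1.52702552e-01  1.97129139e-04
 -9.22114308e-01 -1.51532521e-01] [1.54270419 5.75136755 1.66055321] [ 1.43044823 -0.4597298   0.07180741] 62.04520806670189
```

Emit:
step_arm([
  {"slide": [0,0,0.1],"dr": [0,0,0.3],"jaw": 0},
  {"slide": [0,0,0.2],"dr": [0,0,0.6],"jaw": 0},
  {"slide": [0,0,0.2],"dr": [0,0,0.9],"jaw": 0},
  {"slide": [0,0,0.3],"dr": [0,0,1.2],"jaw": 0},
  {"slide": [0,0,0.4],"dr": [0,0,1.5],"jaw": 0},
  {"slide": [0,0,0.4],"dr": [0,0,1.8],"jaw": 0},
  {"slide": [0,0,0.4],"dr": [0,0,1.8],"jaw": 0},
  {"slide": [0,0,0.4],"dr": [0,0,1.8],"jaw": 0},
])

```text
clock: 32.9
position: [594.6, 197.7, 107.3]
ee_rot: [0.767, -0.642, 0.001, -0.003]
contact_force: [3.7, 5.4, 2.6]
gripper_width: 10.8
grasp_force: 62.1
```

Run:
```python
from h import *
s=arm.read_state();print(s["joints"],s["contact_force"],s["wrist_torque"],s["grasp_force"],R.from_quat(s["ee_rot"]).as_matrix()[:,1])
```

```text
[ 5.79101371e-01  4.92330374e-01 -1.52382457e-01  7.12694261e-04
 -9.20584744e-01 -4.02852244e-01] [3.67701238 5.36652089 2.61568017] [ 1.47792603 -0.75961995  0.05166498] 62.11963590234518 [-0.98441985 -0.17575455 -0.00528174]
```

Emit:
step_arm([
  {"slide": [0,0,0.1],"dr": [0,0,0.4],"jaw": 0},
  {"slide": [0,0,0.2],"dr": [0,0,0.8],"jaw": 0},
  {"slide": [0,0,0.3],"dr": [0,0,1.2],"jaw": 0},
  {"slide": [0,0,0.4],"dr": [0,0,1.6],"jaw": 0},
  {"slide": [0,0,0.5],"dr": [0,0,2.0],"jaw": 0},
  {"slide": [0,0,0.5],"dr": [0,0,2.2],"jaw": 0},
  {"slide": [0,0,0.5],"dr": [0,0,2.2],"jaw": 0},
  {"slide": [0,0,0.5],"dr": [0,0,2.2],"jaw": 0},
])

```text
clock: 33.9
position: [595.4, 197.7, 107.3]
ee_rot: [-0.66, 0.752, -0.001, 0.003]
contact_force: [4.6, 4.4, 3.0]
gripper_width: 10.8
grasp_force: 62.2
```

Run:
```python
from h import *
s=arm.read_state();print(s["joints"],s["contact_force"],s["wrist_torque"],s["grasp_force"],R.from_quat(s["ee_rot"]).as_matrix()[:,1])
b=optics.get_image("side").astype(int)[165:230,370:410];v,u=np.nonzero((b[...,2]>110)&(b[...,1]<80)&(b[...,0]<80));print(len(u),u.min()+370,u.max()+370,v.min()+165,v.max()+165)
```

```text
[ 0.57878842  0.49273861 -0.15214002  0.00167519 -0.91872453 -0.70992087] [4.63023251 4.37062332 2.99953769] [ 1.28387656 -1.18922077  0.0590325 ] 62.19491634517908 [-0.99152489  0.12976272 -0.0063274 ]
55 385 392 183 196
```

Emit:
step_arm([
  {"slide": [0,0,0],"dr": [0,0,0.4],"jaw": 0},
  {"slide": [0,0,0],"dr": [0,0,0.8],"jaw": 0},
  {"slide": [0,0,0],"dr": [0,0,1.2],"jaw": 0},
  {"slide": [0,0,0],"dr": [0,0,1.6],"jaw": 0},
  {"slide": [0,0,0],"dr": [0,0,2.0],"jaw": 0},
  {"slide": [0,0,0],"dr": [0,0,2.0],"jaw": 0},
  {"slide": [0,0,0],"dr": [0,0,2.0],"jaw": 0},
  {"slide": [0,0,0],"dr": [0,0,2.0],"jaw": 0},
])

```text
clock: 34.95
position: [596.1, 197.5, 107.2]
ee_rot: [-0.549, 0.836, -0.001, 0.004]
contact_force: [6.2, 3.4, 1.5]
gripper_width: 10.9
grasp_force: 62.0
```

Run:
```python
from h import *
for k in range(4):
    s=arm.read_state();print(s["joints"][5],s["contact_force"].round(1),s["wrist_torque"].round(3),s["position"].round(1),s["joint_efforts"][5]);b=optics.get_image("side")
b=b.astype(int)[165:230,370:410];v,u=np.nonzero((b[...,2]>110)&(b[...,1]<80)&(b[...,0]<80));print(len(u),u.min()+370,u.max()+370,v.min()+165,v.max()+165)
```

```text
-0.989042267626022 [6.2 3.4 1.5] [ 0.976 -1.716  0.091] [596.1 197.5 107.2] -0.11244450230151415
-0.98904714688684 [6.7 3.4 1.8] [ 0.997 -1.732  0.125] [596.1 197.5 107.3] -0.11243367567658424
-0.98904230886351 [5.7 3.5 1.8] [ 0.975 -1.715  0.138] [596.1 197.5 107.2] -0.11241640895605087
-0.9890494232064811 [6.1 3.6 1.6] [ 1.005 -1.746  0.13 ] [596.1 197.5 107.3] -0.11245814384892583
62 384 392 183 195
```

Joint 6's effort has climbed to 0.112 N m, just short of snug. A little more turn.

Emit:
step_arm([
  {"slide": [0,0,0],"dr": [0,0,0.3],"jaw": 0},
  {"slide": [0,0,0],"dr": [0,0,0.6],"jaw": 0},
  {"slide": [0,0,0],"dr": [0,0,0.9],"jaw": 0},
  {"slide": [0,0,0],"dr": [0,0,1.2],"jaw": 0},
  {"slide": [0,0,0],"dr": [0,0,1.2],"jaw": 0},
  {"slide": [0,0,0],"dr": [0,0,1.2],"jaw": 0},
  {"slide": [0,0,0],"dr": [0,0,1.2],"jaw": 0},
  {"slide": [0,0,0],"dr": [0,0,1.2],"jaw": 0},
])

```text
clock: 36.15
position: [596.5, 197.3, 107.2]
ee_rot: [-0.477, 0.879, -0.001, 0.004]
contact_force: [7.9, 2.3, 1.3]
gripper_width: 10.6
grasp_force: 61.9
```

Run:
```python
from h import *
s=arm.read_state();print(s["joints"][5],s["contact_force"].round(1),s["wrist_torque"].round(3),s["position"].round(1),s["joint_efforts"][5])
```

```text
-1.1565294822789207 [7.9 2.3 1.3] [ 0.724 -2.079  0.122] [596.5 197.3 107.2] -0.13373030349612236
```

Emit:
step_arm([
  {"slide": [0,0,0],"dr": [0,0,0.4],"jaw": 0},
  {"slide": [0,0,0],"dr": [0,0,0.8],"jaw": 0},
  {"slide": [0,0,0],"dr": [0,0,1.2],"jaw": 0},
  {"slide": [0,0,0],"dr": [0,0,1.6],"jaw": 0},
  {"slide": [0,0,0],"dr": [0,0,1.6],"jaw": 0},
  {"slide": [0,0,0],"dr": [0,0,1.6],"jaw": 0},
  {"slide": [0,0,0],"dr": [0,0,1.6],"jaw": 0},
  {"slide": [0,0,0],"dr": [0,0,1.6],"jaw": 0},
])

```text
clock: 37.15
position: [597.0, 197.0, 107.2]
ee_rot: [-0.376, 0.927, -0.001, 0.005]
contact_force: [9.6, 0.8, 0.3]
gripper_width: 10.4
grasp_force: 61.8
```

Run:
```python
from h import *
s=arm.read_state();print(s["joints"][5],s["contact_force"].round(1),s["wrist_torque"].round(3),s["position"].round(1),s["joint_efforts"][5],R.from_quat(s["ee_rot"]).as_matrix()[:,:2].round(2))
```

```text
-1.3798629286157866 [9.6 0.8 0.3] [ 0.31  -2.543  0.154] [597.  197.  107.2] -0.16149365343153477 [[-0.72 -0.7 ]
 [-0.7   0.72]
 [-0.01 -0.  ]]
```

The torque reads 0.16 N m, which is snug. Easing the side load, opening and retreating.

Emit:
step_arm([
  {"slide": [-1,-1,0],"dr": [0,0,0],"jaw": 0},
  {"slide": [-2,-2,0],"dr": [0,0,0],"jaw": 0},
  {"slide": [-2,-2,0],"dr": [0,0,0],"jaw": 0},
  {"slide": [-2,-2,0],"dr": [0,0,0],"jaw": 14},
  {"slide": [-2,-2,0],"dr": [0,0,0],"jaw": 30},
  {"slide": [-2,-2,0],"dr": [0,0,0],"jaw": 45},
  {"slide": [-2,-2,0],"dr": [0,0,0],"jaw": 60},
  {"slide": [-2,-2,0],"dr": [0,0,0],"jaw": 65},
])

```text
clock: 38.15
position: [594.5, 195.7, 105.0]
ee_rot: [-0.374, 0.927, -0.0, -0.001]
contact_force: [0.5, 0.6, -0.3]
gripper_width: 64.7
grasp_force: 0.0
```

Emit:
step_arm([
  {"slide": [-2,-2,-5],"dr": [0,0,0],"jaw": 65},
  {"slide": [-2,-2,-20],"dr": [0,0,0],"jaw": 65},
  {"slide": [-2,-2,-45],"dr": [0,0,0],"jaw": 65},
  {"slide": [-2,-2,-75],"dr": [0,0,0],"jaw": 65},
  {"slide": [-2,-2,-105],"dr": [0,0,0],"jaw": 65},
  {"slide": [60,60,-125],"dr": [0,0,0],"jaw": 65},
  {"slide": [100,90,-130],"dr": [0,0,0],"jaw": 65},
  {"slide": [130,110,-130],"dr": [0,0,0],"jaw": 65},
])

```text
clock: 39.15
position: [424.1, 185.1, 237.7]
ee_rot: [-0.375, 0.927, 0.0, 0.001]
contact_force: [-0.9, 0.0, 0.5]
gripper_width: 64.8
grasp_force: 0.0
```

Run:
```python
from h import *
s=arm.read_state();print(s["position"],s["clock"])
a=optics.get_image("top");b=optics.get_image("side");cv2.imwrite("pics/t5.png",a);cv2.imwrite("pics/s5.png",b)
a4=cv2.imread("pics/t4.png")
for n,im,roi in(("top4",a4,(160,215,220,250)),("top",a,(160,215,220,250)),("side4",cv2.imread("pics/s4.png"),(370,165,410,230)),("side",b,(370,165,410,230))):
    x0,y0,x1,y1=roi;m=im.astype(int)[y0:y1,x0:x1];v,u=np.nonzero((m[...,2]>110)&(m[...,1]<80)&(m[...,0]<80));print(n,len(u),u.min()+x0,u.max()+x0,v.min()+y0,v.max()+y0,u.mean()+x0,v.mean()+y0,np.linalg.eigh(np.cov(np.c_[u,v].T))[1][:,1])
# did tray shift? phase correlation on collet rack/tray region, top and side
for p,q,(x0,y0,x1,y1) in((a4,a,(170,242,215,275)),(cv2.imread("pics/s4.png"),b,(340,180,395,215))):
    g=lambda i:cv2.cvtColor(i[y0:y1,x0:x1],6).astype(np.float32);print(cv2.phaseCorrelate(g(p),g(q)),np.abs(g(p)-g(q)).mean())
```

```text
[424.08047637 185.10769143 237.70986475] 39.15
top4 98 177 194 227 234 185.80612244897958 230.19387755102042 [-0.99744187  0.07148223]
top 92 178 195 225 236 186.3586956521739 230.67391304347825 [-0.90939857  0.41592577]
side4 76 386 394 178 194 389.4605263157895 186.7763157894737 [-0.25751928  0.96627316]
side 55 386 391 180 195 389.3818181818182 188.87272727272727 [-0.1227696  0.9924352]
((0.5147125580095953, 0.01569190983716595), 0.6494284520914525) 12.277441
((-0.17372356350735174, 0.029062852841157394), 0.93556949628724) 5.7745457
```

The arm is clear. The nut dropped until its foot bore on the lug and then resisted about 0.13–0.16 N m, more than the 0.12 that counts as snug. The tray hasn't moved measurably since release. Handing in.

```bash
python3 -c "
from h import *
print(arm.job_done())"
```

```text
the job is handed in; nothing more can be done
None
```

I handed the job in at about 39 s: the tray is home on the stud with its parts standing, and the wing nut is snug by torque (about 0.13–0.16 N m against 0.12), though my pads slipped about 70° on its wings at the end; the hand-in returned no verdict.

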